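Set the cooling-air valve for a sealed specimen cup

TASK

Set the red-lidded specimen cup upright and centred on the narrow round pedestal of the cooling station, and let go of it. Then use the crank handle on the blue valve wheel to close the valve (clockwise from above) until it stops, and back it off exactly two full turns. Finish while still gripping the crank handle there: do not let go of it; leave the tape roll alone.

Things in the scene. Friction and masses are not known exactly. Their poses are not given: they have to be found in the camera images.
- specimen_cup: loose closed specimen cup, clear body, red screw lid, 54 mm tall, about 35 g; body diameter 48 mm, foot 44 mm, lid 54 mm (from 40 to 54 mm height). It starts upright on the bench, left or right of the station. Origin: centre of its underside, z up. The lid is fixed
- station: fixed base plate 180 x 310 x 10 mm carrying pedestal (left, +y), wheel valve (right, -y) and a copper air line along the back, at x = +90 mm, with gauge (up to 137 mm high) and a jet 86 mm up, ending 59 mm behind the pedestal's axis. Origin: on the bench, midway between pedestal and valve; x away from the robot at zero yaw, z up. Plate: x -70 to +110 mm, y -155 to +155 mm
- pedestal_top (a point): centre of the flat top of the steel pedestal, a rubber-topped disc 36 mm in diameter, 60 mm above the bench, at station x 0, y +105 mm, free above and in front
- wheel_centre (a point): point on the vertical axis of the blue valve wheel at rim height, 85 mm above the bench, at station x 0, y -105 mm. The rim is a ring of 50 mm radius to its bar's centre, bar 12 mm thick; its top is 91 mm above the bench. The axis does not rise as it turns
- crank_handle: black upright revolving handle on the rim of the wheel, 50 mm from the wheel's axis, 20 mm in diameter and 47 mm tall, from 96 to 143 mm above the bench. Origin: at its middle, 119 mm above the bench. It spins freely about its own vertical axis, so a gripper that holds it can keep its direction while it is carried round the wheel
- valve (a joint): wheel angle in rad: 0 = closed on its stop, growing as it opens, anticlockwise from above, up to 22. Starts 0.6 to 1.4 turns open. At 0 and every full turn (6.283) the handle is on the station's -x side, above a red mark on the plate; its bearing in the station frame is 180 degrees plus this angle. About 3 N at the handle turns it; it stays where left
- indicator_tape: loose roll of cream tape lying flat on the bench, 66 mm in diameter, 19 mm high, on the other side of the station from the cup; a bystander. Origin: centre of its underside
There are look-alikes about, which are no part of the job. Of the things like the specimen_cup, leave any that is orange; of the rest the larger one is meant.

How it is judged:
By the outcome, as a careful person would: the job done as asked, in the order asked, and still so for the second after the job is handed in, while the arm keeps its last pose, push and grip.
It also fails if it takes over 72 s, if anything falls off the work surface, if the arm or the gripper's body presses on something with over 40 N, if the wrist force passes 120 N, or if a joint passes its speed limit or range.

ROBOT

A 7-joint arm with a two-finger parallel gripper is mounted at the origin on a cart in front of the work surface, level with it; the furniture and walls round the work are solid. World frame = base frame: x ahead of the robot, y to its left, z up, the work surface at z = 0. Lengths are in m, angles in rad, forces in N, time in s.
With the tool pointing down it reaches from about 0.4 to 0.875 m from the base axis. Payload 4.4 kg.
Tool frame: the origin (TCP) lies on the centre line of the jaws, within the pads' length; the fingertips stand bot.tips_ahead ahead of it and the grasp point (between the pads) lies 8 mm behind it (bot.tips_ahead is the distance from the TCP to the fingertips, in m); z points along the fingers, y is the line along which they close (so a half turn about z gives the same grasp; the last joint's range is limited). The gripper opens to 85 mm and grips with 20 to 120 N. Pads are 22 mm wide; open, the fingers measure 114 mm over their backs; the gripper's body (76 mm by 85 mm) begins 54 mm behind the grasp point. The pads swing forward as they close: fully open they stand 13 mm farther back than shut.
Start: joints at [1.195, 0.628, 0.038, 1.517, -0.027, 0.996, -0.02], TCP at [0.198, -0.619, 0.242] pointing down, gripper open.
Joint ranges: [-3.06, 3.06], [-0.37, 2.12], [-1.25, 1.32], [0.18, 2.47], [-1.1, 4.24], [0.23, 1.98], [-2.94, 2.94]. Speed limits (rad/s): [2.57, 2.57, 3.14, 3.14, 3.14, 3.14, 3.14].

INTERFACE

Orientations are given as a unit quaternion [x, y, z, w].
In Python, from bench import bot gives the robot as it stands. The module is installed in compiled form; this text tells all that it offers.
- The arm moves only by the tool move_arm, never from a script. Its argument "targets" is a list of rows, each a list of 6 numbers: the shift along the tool's x, y, z in m, then the turn, a rotation vector about the tool's x, y, z in degrees. A call has 1 to 5 rows; each row shifts and turns the commanded pose from where the row before left it, along the tool's axes as they then stand; what a row does not reach is not made up. A row lasts 1/8 s, in which the tool goes at most 62.5 mm and 10.7 degrees, less where a joint would pass 70% of its speed; a pose out of reach is approached as far as the arm can. A call with a gripper value outside its range is refused whole. "hand" is the closure, from 0 (fully open) to 1 (shut), set as the call begins (left out, the last holds). The fingers move at their own pace and stop on an object; "grip_force" is the grip in N (left out, the last holds). Time passes only in rows, so rows that do not move let the fingers close. It gives the time, the measured TCP pose, the force, the opening and the grip force at its end, in the units of the state.
- bot.read_state(): the state, without advancing time (a new reading comes with each control period).
- bot.read_camera(name): name is "side" or "top"; returns a dict with "color" (384x512x3 uint8, blue, green, red), "fx", "fy", "cx", "cy" (pixels), "rvec" (rotation vector, rad) and "tvec" (3), from world to camera coordinates, as OpenCV has them. Camera axes: x right, y down, z forward; pixel columns grow to the right and rows downward; lengths in m; the calibration is good to about 2 mm. A picture is of the moment at which its call begins. There is no depth.
- bot.close_job(): hands the job in; it is judged then, once.
The state is a dict: "time_s": time; "joint_pos": joint angles; "qvel": joint speeds; "joint_efforts": joint torques, N m; "tcp_pos": TCP position; "ee_rot": TCP orientation; "force": force on the tool from outside, world axes, zero at the start; "wrist_torque": the same for the moment, N m; "width": finger opening in m; "grasp_force": force on a finger pad.
Only numpy, scipy, OpenCV 4.12 (cv2) and the standard library are available. Lean on these libraries where they do the work, as an engineer would, in place of code of your own. Each camera call takes 0.05 s, during which the arm holds its last target. There are 200 camera calls.

## Working session

There is one attempt and no reset: what is moved stays moved. The work goes in short steps, Python scripts to look and compute and a tool call to move; the robot and the scene stay as the last step left them, time stands still between calls to the robot, and variables do not carry over. Pictures are saved under pics/ and viewed, at most 13 in all, crops included, and the job is handed in when it is done.

Besides the shell and the picture viewer there is one more tool, called after "Emit:" as name(argument=value, ...) on one line, values as JSON. move_arm: Moves the arm, as the interface text tells. Its arguments: {"type":"object","properties":{"targets":{"type":"array","items":{"type":"array","items":{"type":"number"}}},"hand":{"type":"number"},"grip_force":{"type":"number"}},"required":["targets"]}

```bash
mkdir -p pics; cat > h.py <<'E'
import numpy as np, cv2
from bench import bot
from scipy.spatial.transform import Rotation as R
def snap(name,fn,crop=None,s=1):
    c=bot.read_camera(name); np.savez(f'cam_{name}.npz',**c)
    im=c['color']
    if crop: x0,y0,x1,y1=crop; im=im[y0:y1,x0:x1]
    cv2.imwrite('pics/'+fn,cv2.resize(im,None,fx=s,fy=s,interpolation=cv2.INTER_CUBIC))
def ray(name,u,v):
    c=np.load(f'cam_{name}.npz'); Rm=cv2.Rodrigues(c['rvec'])[0]
    d=Rm.T@np.array([(u-c['cx'])/c['fx'],(v-c['cy'])/c['fy'],1.]); return -Rm.T@c['tvec'].ravel(),d
def at(name,u,v,z):
    o,d=ray(name,u,v); return (o+d*(z-o[2])/d[2]).round(4)
def proj(name,p):
    c=np.load(f'cam_{name}.npz'); K=np.array([[c['fx'],0,c['cx']],[0,c['fy'],c['cy']],[0,0,1.]])
    return cv2.projectPoints(np.float64(p).reshape(-1,3),c['rvec'],c['tvec'],K,None)[0].reshape(-1,2).round(1)
E
python3 - <<'E'
from h import *
snap('top','t0.png',s=1.5); snap('side','s0.png',s=1.5)
s=bot.read_state(); print(s, bot.tips_ahead, R.from_quat(s['ee_rot']).as_matrix().round(3))
for n in('top','side'): print(n,ray(n,256,192))
E
```

```text
{'time_s': 0.1, 'joint_pos': array([ 1.19514962,  0.62926657,  0.03843462,  1.51823723, -0.02699509,
        0.99624357, -0.02003216]), 'qvel': array([ 0.00073559, -0.00236282, -0.00027835, -0.00380356, -0.00043891,
        0.00033071,  0.00070935]), 'joint_efforts': array([ 2.64298193e-03, -5.64531076e+01,  1.23003747e+00, -1.93973672e+01,
        1.12192726e-02,  5.40195193e-03,  3.46797390e-05]), 'tcp_pos': array([ 0.19807325, -0.61855329,  0.24148227]), 'ee_rot': array([ 9.88024618e-01,  1.54294151e-01, -1.33284186e-04, -8.07624187e-04]), 'force': array([ 0.77168588, -0.17902412,  0.18562873]), 'wrist_torque': array([-0.02611471,  0.02009222, -0.00931749]), 'grasp_force': 0.0, 'width': 0.08571378192485131} 0.011 [[ 0.952  0.305 -0.001]
 [ 0.305 -0.952  0.002]
 [-0.    -0.002 -1.   ]]
top (array([0.34633258, 0.01713181, 1.08225851]), array([ 0.17615448, -0.04561912, -0.98344731]))
side (array([ 0.34553651, -0.78607647,  0.6770869 ]), array([ 0.16174851,  0.78990639, -0.59155167]))
```

View pics/t0.png

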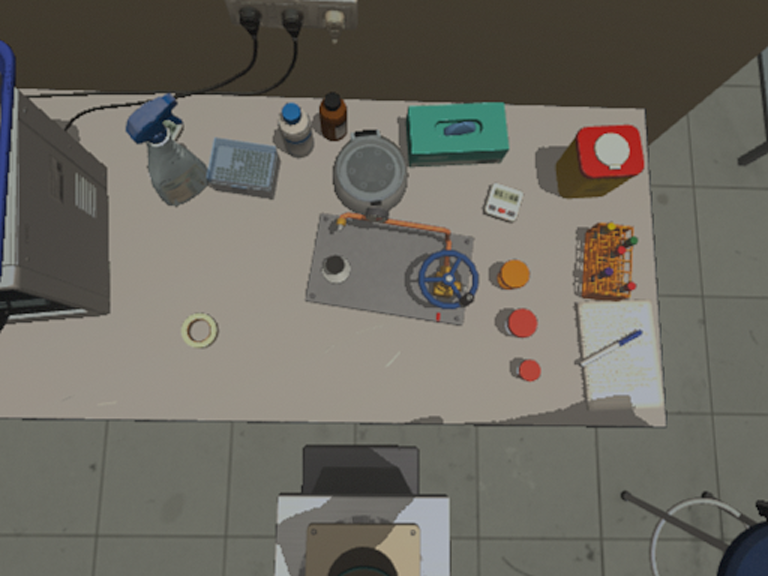

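View pics/s0.png

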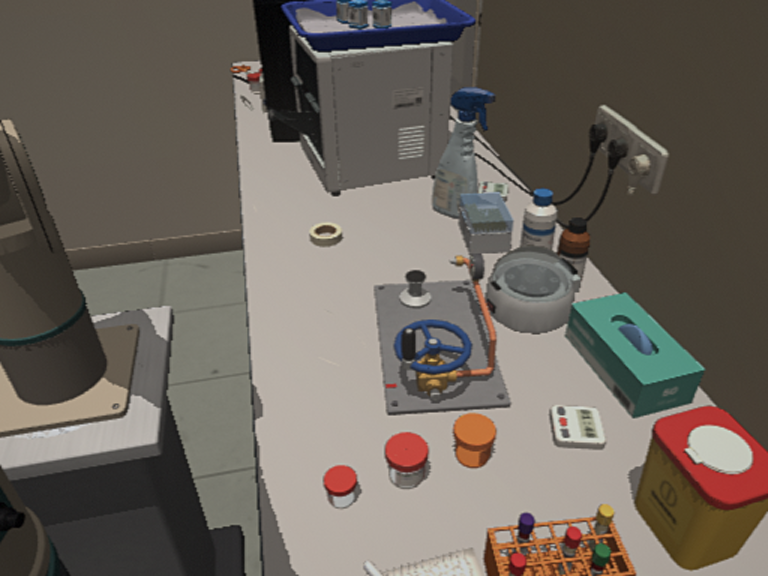

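```bash
python3 - <<'E'
from h import *
p=lambda n,u,v,z:at(n,u/1.5,v/1.5,z)
print('cup lid top',p('top',521.5,322.5,.054),p('side',406.5,450,.054))
print('orange',p('top',515,273.5,.054),'small',p('top',530,370,.045),p('side',341,478,.045))
print('ped top',p('top',335,265,.06),p('side',416,276,.06))
print('wheel',p('top',448.5,278.5,.091),p('side',433,344,.091),'handle top',p('top',466,296.5,.143),p('side',408.5,333,.143))
c=[p('top',u,v,.01) for u,v in((317,214),(475,237),(464,324),(306,300))]; print('plate',c, sum(c)/4)
print('mark',p('top',438,317,.01),p('side',391,386,.01),'tape',p('top',199,331,.019))
print(proj('top',[[.198,-.619,.242]]))
snap('side','s1.png',(180,170,400,330),3.6)
E
```

```text
cup lid top [ 0.4708 -0.288   0.054 ] [ 0.4716 -0.2942  0.054 ]
orange [ 0.5638 -0.2781  0.054 ] small [ 0.3835 -0.3041  0.045 ] [ 0.386  -0.3106  0.045 ]
ped top [0.571  0.0616 0.06  ] [0.575  0.0595 0.06  ]
wheel [ 0.5439 -0.1456  0.091 ] [ 0.5452 -0.15    0.091 ] handle top [ 0.5029 -0.167   0.143 ] [ 0.502  -0.1782  0.143 ]
plate [array([0.6844, 0.1023, 0.01  ]), array([ 0.6454, -0.2124,  0.01  ]), array([ 0.471 , -0.1885,  0.01  ]), array([0.5116, 0.1177, 0.01  ])] [ 0.5781   -0.045225  0.01    ]
mark [ 0.4836 -0.138   0.01  ] [ 0.4863 -0.1388  0.01  ] tape [0.4469 0.3155 0.019 ]
[[524.3 331. ]]
```

View pics/s1.png

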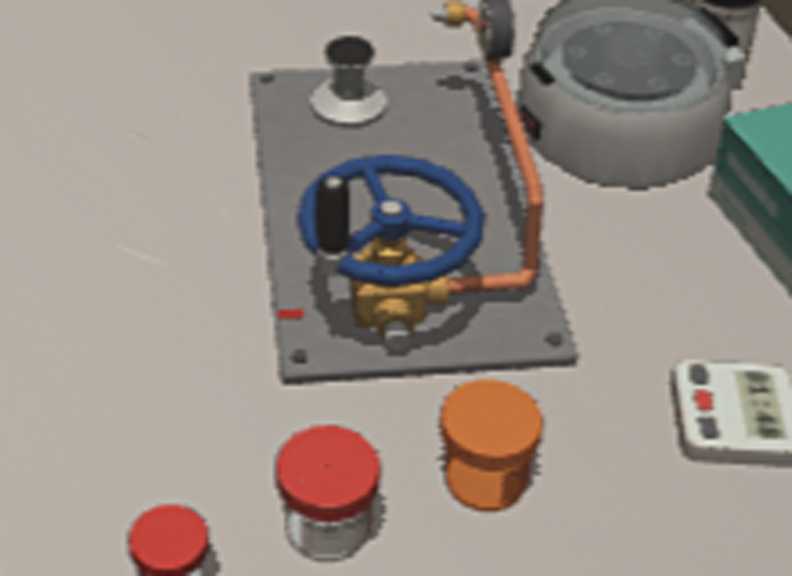

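Emit:
move_arm(targets=[[0,0,0,0,0,8.4],[0,0,0,0,0,8.4],[0,0,0,0,0,8.4]], hand=0)

```text
time_s: 0.52
tcp_pos: [0.1981, -0.6188, 0.2419]
ee_rot: [0.998, -0.067, -0.0, -0.0]
force: [0.2, -0.0, 0.4]
width: 0.0856
grasp_force: 0.0
```

```bash
cat >> h.py <<'E'
def to(*pts):
    "tool-frame shifts (mm) from current TCP through world points"
    s=bot.read_state(); Q=R.from_quat(s['ee_rot']); p=s['tcp_pos']
    print('t',s['time_s'],'tcp',p.round(4),'rotm',Q.as_matrix().round(3).tolist(),'F',s['force'].round(1),'w',round(s['width'],4))
    for q in pts: print(q,(Q.inv().apply(np.array(q)-p)*1000).round(1)); p=np.array(q)
E
python3 -c "
from h import *
to([.471,-.291,.15],[.471,-.291,.039])"
```

```text
t 0.525 tcp [ 0.1981 -0.6188  0.2419] rotm [[0.991, -0.134, -0.0], [-0.134, -0.991, 0.001], [-0.0, -0.001, -1.0]] F [ 0.2 -0.   0.4] w 0.0856
[0.471, -0.291, 0.15] [ 226.3 -361.5   92.1]
[0.471, -0.291, 0.039] [0.00e+00 1.00e-01 1.11e+02]
```

Emit:
move_arm(targets=[[0.022,-0.036,0.007],[0.023,-0.036,0.007],[0.023,-0.036,0.007],[0.023,-0.036,0.007],[0.023,-0.036,0.007]])

```text
invalid input at $.targets[0]: expected 6 numbers
```

Emit:
move_arm(targets=[[0.022,-0.036,0.007,0,0,0],[0.023,-0.036,0.007,0,0,0],[0.023,-0.036,0.007,0,0,0],[0.022,-0.036,0.007,0,0,0],[0.022,-0.037,0.007,0,0,0]])

```text
time_s: 1.15
tcp_pos: [0.3335, -0.4529, 0.2069]
ee_rot: [0.998, -0.065, 0.0, -0.0]
force: [1.0, -0.5, -0.3]
width: 0.085
grasp_force: 0.0
```

Emit:
move_arm(targets=[[0.022,-0.036,0.007,0,0,0],[0.023,-0.036,0.007,0,0,0],[0.023,-0.036,0.007,0,0,0],[0.023,-0.036,0.007,0,0,0],[0.023,-0.036,0.007,0,0,0]])

```text
time_s: 1.78
tcp_pos: [0.4698, -0.2893, 0.172]
ee_rot: [0.998, -0.065, -0.0, -0.0]
force: [-0.4, -0.1, 0.4]
width: 0.0851
grasp_force: 0.0
```

```bash
python3 -c "
from h import *
snap('side','s2.png',(180,150,400,330),3.3)
to([.471,-.291,.039])"
```

```text
t 1.825 tcp [ 0.4744 -0.2824  0.1709] rotm [[0.993, -0.121, 0.002], [-0.121, -0.993, 0.005], [0.001, -0.005, -1.0]] F [3.7 4.9 0.3] w 0.0854
[0.471, -0.291, 0.039] [ -2.5   9.7 131.9]
```

View pics/s2.png

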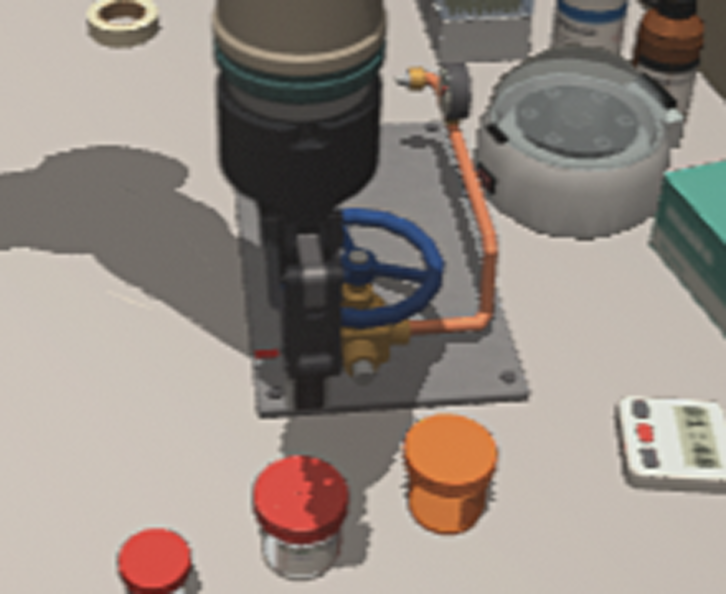

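Emit:
move_arm(targets=[[0,0,0,0,0,0],[0,0,0.03,0,0,0],[0,0,0.03,0,0,0],[0,0,0,0,0,0],[0,0,0,0,0,0]])

```text
time_s: 2.45
tcp_pos: [0.469, -0.2916, 0.1132]
ee_rot: [0.998, -0.066, 0.0, 0.0]
force: [0.3, 0.1, 0.5]
width: 0.0854
grasp_force: 0.0
```

```bash
python3 -c "
from h import *
to([.471,-.291,.039])
c=bot.read_camera('top'); np.savez('cam_top.npz',**c)
snap('side','s3.png',(220,230,340,330),5)
print(proj('side',[[.471,-.291,.054],[.471,-.291,.0]]), proj('side',bot.read_state()['tcp_pos']))"
```

```text
t 2.45 tcp [ 0.469  -0.2916  0.1132] rotm [[0.991, -0.131, 0.001], [-0.131, -0.991, -0.001], [0.001, 0.001, -1.0]] F [0.3 0.1 0.5] w 0.0854
[0.471, -0.291, 0.039] [ 1.8 -1.  74.2]
[[270.3 298.7]
 [270.1 316.8]] [[269.8 277.2]]
```

View pics/s3.png

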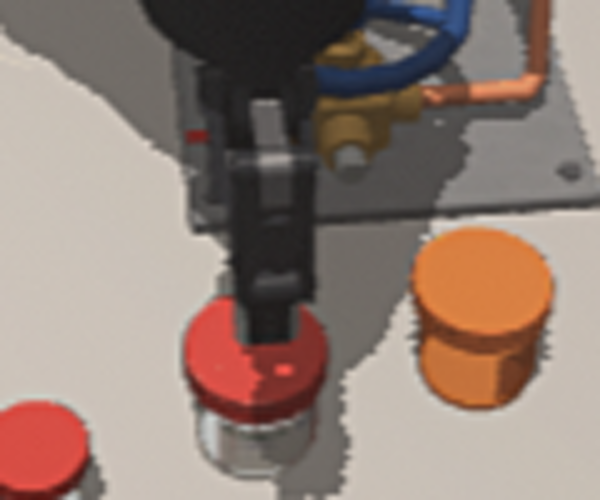

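Emit:
move_arm(targets=[[0.003,-0.001,0.025,0,0,0],[0,0,0.025,0,0,0],[0,0,0.024,0,0,0],[0,0,0,0,0,0],[0,0,0,0,0,0]])

```text
time_s: 3.18
tcp_pos: [0.4729, -0.2904, 0.0396]
ee_rot: [0.998, -0.065, 0.001, 0.0]
force: [-0.3, -0.4, 0.6]
width: 0.0853
grasp_force: 0.0
```

Emit:
move_arm(targets=[[0,0,0,0,0,0],[0,0,0,0,0,0],[0,0,0,0,0,0],[0,0,0,0,0,0],[0,0,0,0,0,0]], hand=1, grip_force=30)

```text
time_s: 3.8
tcp_pos: [0.4728, -0.2902, 0.0396]
ee_rot: [0.998, -0.065, 0.001, 0.0]
force: [-1.7, 0.1, 6.7]
width: 0.0527
grasp_force: 30.5
```

Emit:
move_arm(targets=[[0,0,-0.015,0,0,0],[0,0,-0.035,0,0,0],[0,0,-0.05,0,0,0],[0,0,-0.05,0,0,0],[0,0,-0.02,0,0,0]])

```text
time_s: 4.42
tcp_pos: [0.4734, -0.2906, 0.2125]
ee_rot: [0.998, -0.065, 0.003, 0.001]
force: [0.3, -0.8, -1.1]
width: 0.0526
grasp_force: 31.7
```

```bash
python3 -c "
from h import *
to([.473,-.2905,.210],[.573,.0605,.210])
snap('side','s4.png',(200,110,360,230),5)
print(proj('side',[[.473,-.2905,.225],[.473,-.2905,.171]]))"
```

```text
t 4.425 tcp [ 0.4734 -0.2906  0.2125] rotm [[0.992, -0.13, 0.005], [-0.13, -0.992, -0.003], [0.006, 0.002, -1.0]] F [ 0.3 -0.8 -1.1] w 0.0526
[0.473, -0.2905, 0.21] [-0.4 -0.1  2.5]
[0.573, 0.0605, 0.21] [  53.6 -361.    -0.5]
[[272.2 229.8]
 [271.9 253.6]]
```

View pics/s4.png

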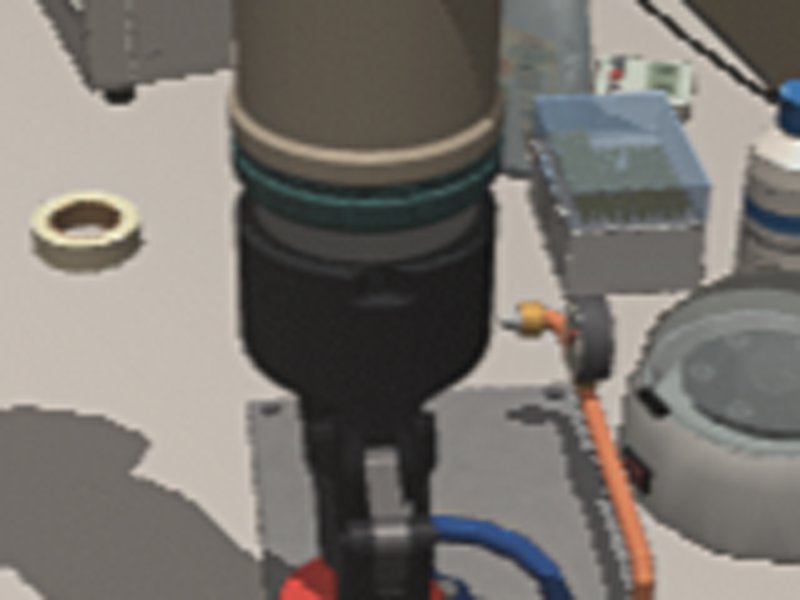

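Emit:
move_arm(targets=[[0.003,-0.02,0,0,0,0],[0.006,-0.04,0,0,0,0],[0.006,-0.04,0,0,0,0],[0.006,-0.04,0,0,0,0],[0.006,-0.04,0,0,0,0]])

```text
time_s: 5.1
tcp_pos: [0.5214, -0.1114, 0.2067]
ee_rot: [0.998, -0.064, -0.002, -0.001]
force: [0.6, -0.2, -0.0]
width: 0.0528
grasp_force: 31.7
```

Emit:
move_arm(targets=[[0.006,-0.04,0,0,0,0],[0.006,-0.04,0,0,0,0],[0.006,-0.04,0,0,0,0],[0.005,-0.04,0,0,0,0],[0.003,-0.021,0,0,0,0]])

```text
time_s: 5.72
tcp_pos: [0.5703, 0.0654, 0.2067]
ee_rot: [0.998, -0.063, -0.002, -0.0]
force: [-0.5, -0.3, -1.1]
width: 0.0525
grasp_force: 31.7
```

Emit:
move_arm(targets=[[0,0,0,0,0,0],[0,0,0.02,0,0,0],[0,0,0.02,0,0,0],[0,0,0,0,0,0],[0,0,0,0,0,0]])

```text
time_s: 6.35
tcp_pos: [0.5717, 0.0599, 0.1688]
ee_rot: [0.998, -0.066, 0.0, 0.0]
force: [-0.5, 0.1, -0.3]
width: 0.0526
grasp_force: 31.7
```

```bash
python3 -c "
from h import *
to([.573,.0605,.103])
snap('top','t1.png',(180,130,330,220),1); snap('side','s5.png',(220,110,370,220),5)
p=bot.read_state()['tcp_pos']
print(proj('side',[p+[0,0,.015],p-[0,0,.039],[.573,.0605,.06],[.571,.0616,.06],[.575,.0595,.06]]))"
```

```text
t 6.35 tcp [0.5717 0.0599 0.1688] rotm [[0.991, -0.131, 0.0], [-0.131, -0.991, -0.001], [0.001, 0.001, -1.0]] F [-0.5  0.1 -0.3] w 0.0526
[0.573, 0.0605, 0.103] [ 1.1 -0.8 65.8]
[[276.9 141.5]
 [276.6 160.7]
 [276.5 183.9]
 [275.6 183.7]
 [277.3 184. ]]
```

View pics/s5.png

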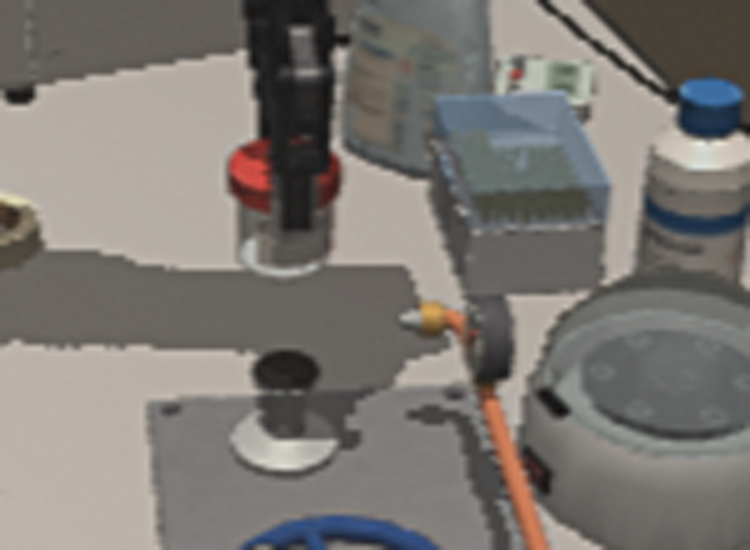

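Emit:
move_arm(targets=[[0.002,-0.001,0.02,0,0,0],[0,0,0.02,0,0,0],[0,0,0.018,0,0,0],[0,0,0.007,0,0,0],[0,0,0,0,0,0]])

```text
time_s: 7.08
tcp_pos: [0.5738, 0.0619, 0.1035]
ee_rot: [0.998, -0.065, 0.0, 0.0]
force: [-0.5, -0.1, -0.5]
width: 0.0525
grasp_force: 31.7
```

Emit:
move_arm(targets=[[0,0,0.001,0,0,0],[0,0,0.001,0,0,0],[0,0,0.001,0,0,0],[0,0,0,0,0,0]])

```text
time_s: 7.58
tcp_pos: [0.5737, 0.062, 0.1004]
ee_rot: [0.998, -0.065, 0.0, -0.0]
force: [0.7, -0.4, -1.2]
width: 0.0525
grasp_force: 31.7
```

```bash
python3 -c "
from h import *
to([.5735,.0607,.1])
snap('side','s6.png',(230,140,330,215),6)"
```

```text
t 7.575 tcp [0.5737 0.062  0.1004] rotm [[0.992, -0.13, 0.0], [-0.13, -0.992, 0.0], [0.0, -0.0, -1.0]] F [ 0.7 -0.4 -1.2] w 0.0525
[0.5735, 0.0607, 0.1] [-0.   1.3  0.4]
```

View pics/s6.png

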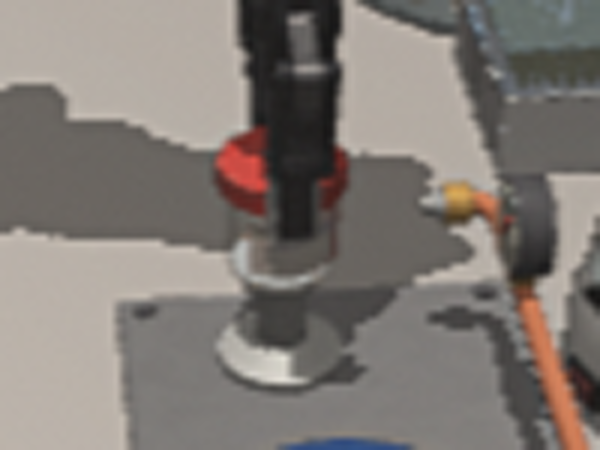

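Emit:
move_arm(targets=[[0,0.001,0.0005,0,0,0],[0,0,0.0005,0,0,0],[0,0,0.0005,0,0,0],[0,0,0,0,0,0]])

```text
time_s: 8.12
tcp_pos: [0.5736, 0.0608, 0.0996]
ee_rot: [0.998, -0.065, 0.0, -0.0]
force: [-2.3, 0.4, 6.0]
width: 0.0526
grasp_force: 32.2
```

Emit:
move_arm(targets=[[0,0,0,0,0,0],[0,0,0,0,0,0],[0,0,0,0,0,0]], hand=0.25)

```text
time_s: 8.5
tcp_pos: [0.5735, 0.061, 0.0987]
ee_rot: [0.998, -0.065, -0.0, 0.0]
force: [-1.0, -0.1, -0.2]
width: 0.064
grasp_force: 0.0
```

Emit:
move_arm(targets=[[0,0,0,0,0,0],[0,0,0,0,0,0],[0,0,0,0,0,0],[0,0,0,0,0,0]], hand=0)

```text
time_s: 9.0
tcp_pos: [0.5736, 0.061, 0.0988]
ee_rot: [0.998, -0.065, 0.0, -0.0]
force: [-0.0, 0.2, 0.3]
width: 0.0856
grasp_force: 0.0
```

Emit:
move_arm(targets=[[0,0,-0.01,0,0,0],[0,0,-0.02,0,0,0],[0,0,-0.03,0,0,0],[0,0,-0.04,0,0,0],[0,0,-0.02,0,0,0]])

```text
time_s: 9.62
tcp_pos: [0.5746, 0.061, 0.2218]
ee_rot: [0.998, -0.065, 0.002, -0.0]
force: [0.7, 0.1, -0.2]
width: 0.0852
grasp_force: 0.0
```

```bash
python3 -c "
from h import *
snap('side','s7.png',(200,140,330,240),6)
snap('top','t2.png',(190,140,330,225),1)
to([.5025,-.1725,.21],[.5025,-.1725,.114])"
```

```text
t 9.725 tcp [0.5753 0.0611 0.2219] rotm [[0.992, -0.13, 0.006], [-0.13, -0.992, 0.001], [0.006, -0.002, -1.0]] F [-0.3 -0.  -0.7] w 0.0857
[0.5025, -0.1725, 0.21] [-41.9 241.1  11.3]
[0.5025, -0.1725, 0.114] [-0.5  0.2 96. ]
```

View pics/s7.png

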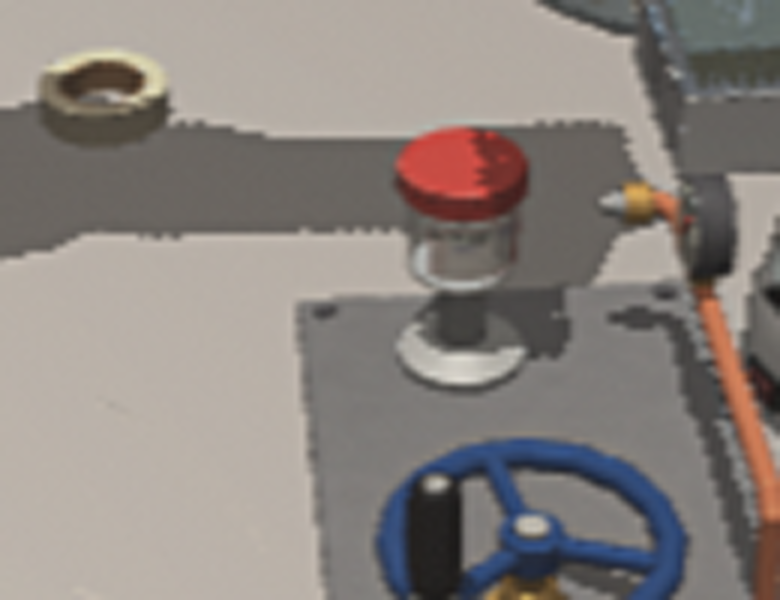

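Emit:
move_arm(targets=[[-0.003,0.021,0,0,0,0],[-0.009,0.055,0,0,0,0],[-0.01,0.06,0,0,0,0],[-0.009,0.055,0,0,0,0],[-0.008,0.05,0,0,0,0]])

```text
time_s: 10.35
tcp_pos: [0.5007, -0.1762, 0.2176]
ee_rot: [0.998, -0.066, -0.002, 0.0]
force: [-0.3, -0.2, -1.1]
width: 0.0858
grasp_force: 0.0
```

Emit:
move_arm(targets=[[0,0,0,0,0,0],[0,0,0.02,0,0,0],[0,0,0.015,0,0,0],[0,0,0,0,0,0],[0,0,0,0,0,0]])

```text
time_s: 10.98
tcp_pos: [0.5037, -0.1727, 0.1838]
ee_rot: [0.998, -0.065, -0.0, 0.0]
force: [0.6, -0.0, 0.1]
width: 0.0854
grasp_force: 0.0
```

```bash
python3 -c "
from h import *
to([.503,-.173,.118])
snap('side','s8.png',(220,150,340,250),6)
snap('top','t3.png',(250,140,350,225),1)"
```

```text
t 10.975 tcp [ 0.5037 -0.1727  0.1838] rotm [[0.992, -0.129, -0.0], [-0.129, -0.992, -0.0], [-0.0, 0.0, -1.0]] F [ 0.6 -0.   0.1] w 0.0854
[0.503, -0.173, 0.118] [-0.7  0.4 65.8]
```

View pics/s8.png

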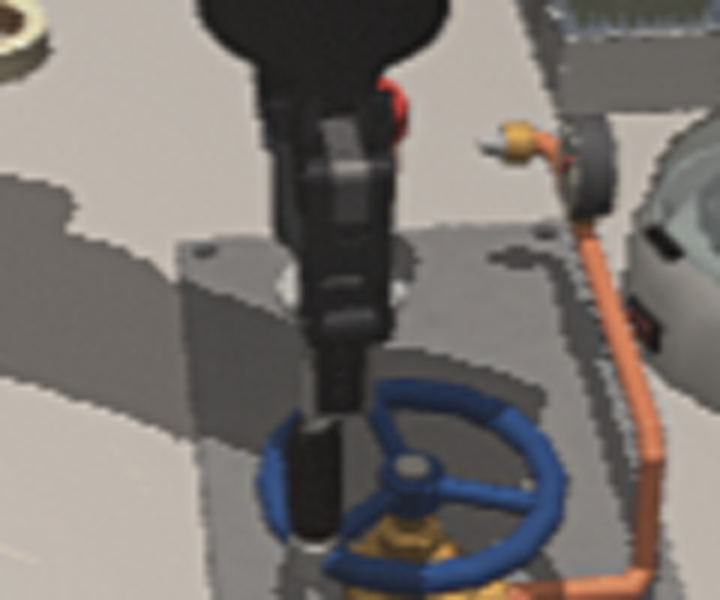

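Emit:
move_arm(targets=[[-0.001,0,0.02,0,0,0],[0,0,0.02,0,0,0],[0,0,0.016,0,0,0],[0,0,0.01,0,0,0],[0,0,0,0,0,0]])

```text
time_s: 11.7
tcp_pos: [0.5024, -0.1726, 0.1174]
ee_rot: [0.998, -0.065, -0.0, -0.0]
force: [-0.1, -0.7, -0.8]
width: 0.0855
grasp_force: 0.0
```

Emit:
move_arm(targets=[[0,0,0,0,0,0],[0,0,0,0,0,0],[0,0,0,0,0,0],[0,0,0,0,0,0],[0,0,0,0,0,0]], hand=1, grip_force=50)

```text
time_s: 12.32
tcp_pos: [0.503, -0.1726, 0.1183]
ee_rot: [0.998, -0.065, 0.0, -0.0]
force: [-0.6, 1.1, 5.1]
width: 0.0184
grasp_force: 48.8
```

Emit:
move_arm(targets=[[0,0,0,0,0,0],[0,0,0,0,0,0],[0,0,0,0,0,0]])

```text
time_s: 12.7
tcp_pos: [0.503, -0.1726, 0.1183]
ee_rot: [0.998, -0.065, 0.0, -0.0]
force: [-0.1, 1.9, 6.0]
width: 0.0183
grasp_force: 48.8
```

```bash
python3 -c "
import numpy as np
b=np.radians([217.5]+[204-24*k for k in range(17)])
p=50*np.c_[np.cos(b),-np.sin(b)]
for k,d in enumerate(np.diff(p,axis=0).round(1)): print(k,round(np.degrees(b[k+1])),d.tolist())"
```

```text
0 204 [-6.0, -10.1]
1 180 [-4.3, -20.3]
2 156 [4.3, -20.3]
3 132 [12.2, -16.8]
4 108 [18.0, -10.4]
5 84 [20.7, -2.2]
6 60 [19.8, 6.4]
7 36 [15.5, 13.9]
8 12 [8.5, 19.0]
9 -12 [0.0, 20.8]
10 -36 [-8.5, 19.0]
11 -60 [-15.5, 13.9]
12 -84 [-19.8, 6.4]
13 -108 [-20.7, -2.2]
14 -132 [-18.0, -10.4]
15 -156 [-12.2, -16.8]
16 -180 [-4.3, -20.3]
```

Emit:
move_arm(targets=[[-0.006,-0.0101,0,0,0,0],[-0.0043,-0.0203,0,0,0,0],[0.0043,-0.0203,0,0,0,0],[0,0,0,0,0,0],[0,0,0,0,0,0]])

```text
time_s: 13.32
tcp_pos: [0.5024, -0.1188, 0.1182]
ee_rot: [0.998, -0.064, -0.001, -0.001]
force: [-2.7, 4.5, 9.7]
width: 0.0182
grasp_force: 50.0
```

```bash
python3 -c "
from h import *
to()
s=bot.read_state();print(R.from_quat(s['ee_rot']).inv().apply(s['force']),s['wrist_torque'])"
```

```text
t 13.325 tcp [ 0.5024 -0.1188  0.1182] rotm [[0.992, -0.128, -0.002], [-0.128, -0.992, 0.003], [-0.002, -0.003, -1.0]] F [-2.7  4.5  9.7] w 0.0182
[-3.24832268 -4.15135606 -9.67009305] [ 0.86276843  0.4080207  -0.03227523]
```

Emit:
move_arm(targets=[[0.0122,-0.0168,0,0,0,0],[0.018,-0.0104,0,0,0,0],[0.0207,-0.0022,0,0,0,0],[0,0,0,0,0,0],[0,0,0,0,0,0]])

```text
time_s: 13.95
tcp_pos: [0.5591, -0.0973, 0.1183]
ee_rot: [0.998, -0.064, 0.002, -0.001]
force: [3.8, 4.3, 4.7]
width: 0.0187
grasp_force: 49.5
```

Emit:
move_arm(targets=[[0.0198,0.0064,0,0,0,0],[0.0155,0.0139,0,0,0,0],[0.0085,0.019,0,0,0,0],[0,0,0,0,0,0],[0,0,0,0,0,0]])

```text
time_s: 14.58
tcp_pos: [0.5948, -0.1459, 0.1183]
ee_rot: [0.998, -0.066, -0.0, 0.001]
force: [-0.7, -2.3, 7.2]
width: 0.0182
grasp_force: 49.7
```

```bash
python3 -c "
from h import *
to()
s=bot.read_state();print(R.from_quat(s['ee_rot']).inv().apply(s['force']),s['wrist_torque'])"
```

```text
t 14.575 tcp [ 0.5948 -0.1459  0.1183] rotm [[0.991, -0.132, -0.001], [-0.132, -0.991, -0.002], [-0.0, 0.002, -1.0]] F [-0.7 -2.3  7.2] w 0.0182
[-0.4490427   2.34444337 -7.16260808] [-0.40482923  0.09293755  0.02371676]
```

Emit:
move_arm(targets=[[0,0.0208,0,0,0,0],[-0.0085,0.019,0,0,0,0],[-0.0155,0.0139,0,0,0,0],[0,0,0,0,0,0],[0,0,0,0,0,0]])

```text
time_s: 15.2
tcp_pos: [0.5623, -0.1921, 0.1182]
ee_rot: [0.998, -0.065, -0.003, -0.002]
force: [-4.9, 3.6, 12.0]
width: 0.0185
grasp_force: 50.3
```

Emit:
move_arm(targets=[[-0.0198,0.0064,0,0,0,0],[-0.0207,-0.0022,0,0,0,0],[0,0,0,0,0,0],[0,0,0,0,0,0]])

```text
time_s: 15.7
tcp_pos: [0.5233, -0.1904, 0.1182]
ee_rot: [0.998, -0.064, -0.001, -0.002]
force: [0.0, 4.8, 9.1]
width: 0.0182
grasp_force: 50.1
```

```bash
cat > fit.py <<'E'
from h import *
from scipy.optimize import least_squares
P=np.array(eval(open('pts.txt').read()))
f=least_squares(lambda c:np.hypot(*(P-c[:2]).T)-.05,[.546,-.147]).x
print('c',f,np.hypot(*(P-f).T).round(4),np.degrees(np.arctan2(*(P-f).T[::-1])).round(1))
to()
E
echo "[(.503,-.1726),(.5024,-.1188),(.5591,-.0973),(.5948,-.1459),tuple(bot.read_state()['tcp_pos'][:2])]">pts.txt; python3 fit.py
```

```text
c [ 0.5448256  -0.14523537] [0.05 0.05 0.05 0.05 0.05] [-146.8  148.1   73.4   -0.8 -115.5]
t 15.7 tcp [ 0.5233 -0.1904  0.1182] rotm [[0.992, -0.129, -0.002], [-0.129, -0.992, 0.003], [-0.002, -0.003, -1.0]] F [0.  4.8 9.1] w 0.0182
```

Emit:
move_arm(targets=[[-0.018,-0.0104,0,0,0,0],[-0.0122,-0.0168,0,0,0,0],[-0.003,-0.012,0,0,0,0],[0,0,0,0,0,0],[0,0,0,0,0,0]])

```text
time_s: 16.32
tcp_pos: [0.495, -0.1485, 0.1182]
ee_rot: [0.998, -0.065, -0.001, -0.001]
force: [-1.6, 2.8, 11.3]
width: 0.0184
grasp_force: 50.8
```

Emit:
move_arm(targets=[[-0.001,-0.006,0,0,0,0],[0,-0.004,0,0,0,0],[0,0,0,0,0,0],[0,0,0,0,0,0]])

```text
time_s: 16.82
tcp_pos: [0.4951, -0.1399, 0.1182]
ee_rot: [0.998, -0.065, -0.001, 0.0]
force: [-2.0, -1.1, 10.5]
width: 0.0185
grasp_force: 50.7
```

```bash
python3 fit.py
```

```text
c [ 0.54482271 -0.14522162] [0.05 0.05 0.05 0.05 0.05] [-146.8  148.1   73.4   -0.8  173.9]
t 16.825 tcp [ 0.4951 -0.1399  0.1182] rotm [[0.991, -0.13, -0.003], [-0.13, -0.991, 0.0], [-0.003, 0.0, -1.0]] F [-2.  -1.1 10.5] w 0.0185
```

Emit:
move_arm(targets=[[0,-0.002,0,0,0,0],[0,-0.002,0,0,0,0],[0,-0.002,0,0,0,0],[0,0,0,0,0,0],[0,0,0,0,0,0]])

```text
time_s: 17.45
tcp_pos: [0.4953, -0.1381, 0.1182]
ee_rot: [0.998, -0.067, -0.001, 0.002]
force: [-3.7, -8.8, 9.2]
width: 0.0185
grasp_force: 50.6
```

```bash
python3 fit.py
```

```text
c [ 0.54482577 -0.14522258] [0.05 0.05 0.05 0.05 0.05] [-146.8  148.1   73.4   -0.8  171.8]
t 17.45 tcp [ 0.4953 -0.1381  0.1182] rotm [[0.991, -0.134, -0.002], [-0.134, -0.991, -0.005], [-0.002, 0.005, -1.0]] F [-3.7 -8.8  9.2] w 0.0185
```

Emit:
move_arm(targets=[[0,-0.004,0,0,0,0],[0,-0.002,0,0,0,0],[0,0,0,0,0,0],[0,0,0,0,0,0]])

```text
time_s: 17.95
tcp_pos: [0.4954, -0.1379, 0.1183]
ee_rot: [0.998, -0.069, -0.001, 0.006]
force: [-6.3, -21.8, 5.5]
width: 0.0186
grasp_force: 50.9
```

```bash
python3 fit.py
```

```text
c [ 0.54483305 -0.1452256 ] [0.05 0.05 0.05 0.05 0.05] [-146.8  148.1   73.4   -0.8  171.5]
t 17.95 tcp [ 0.4954 -0.1379  0.1183] rotm [[0.99, -0.138, -0.002], [-0.138, -0.99, -0.011], [-0.001, 0.011, -1.0]] F [ -6.3 -21.8   5.5] w 0.0186
```

Emit:
move_arm(targets=[[-0.001,0.006,0,0,0,0],[-0.0006,0.0055,0,0,0,0],[0,0,0,0,0,0],[0,0,0,0,0,0]])

```text
time_s: 18.45
tcp_pos: [0.4951, -0.1396, 0.1183]
ee_rot: [0.998, -0.065, 0.0, 0.0]
force: [0.7, -2.2, 7.1]
width: 0.0184
grasp_force: 50.6
```

```bash
python3 fit.py
```

```text
c [ 0.54481317 -0.14521814] [0.05 0.05 0.05 0.05 0.05] [-146.8  148.1   73.4   -0.8  173.6]
t 18.45 tcp [ 0.4951 -0.1396  0.1183] rotm [[0.991, -0.13, 0.0], [-0.13, -0.991, -0.001], [0.0, 0.001, -1.0]] F [ 0.7 -2.2  7.1] w 0.0184
```

Emit:
move_arm(targets=[[0.0043,0.0203,0,0,0,0],[0.0122,0.0168,0,0,0,0],[0.018,0.0104,0,0,0,0],[0.0207,0.0022,0,0,0,0],[0.0198,-0.0064,0,0,0,0]])

```text
time_s: 19.08
tcp_pos: [0.5616, -0.1923, 0.1182]
ee_rot: [0.998, -0.066, -0.003, -0.0]
force: [-4.8, 3.3, 12.7]
width: 0.0185
grasp_force: 51.3
```

Emit:
move_arm(targets=[[0.0155,-0.0139,0,0,0,0],[0.0085,-0.019,0,0,0,0],[0,-0.0208,0,0,0,0],[-0.0085,-0.019,0,0,0,0],[-0.0155,-0.0139,0,0,0,0]])

```text
time_s: 19.7
tcp_pos: [0.5765, -0.1064, 0.1183]
ee_rot: [0.998, -0.065, 0.002, 0.001]
force: [1.0, -4.6, 5.8]
width: 0.0186
grasp_force: 50.5
```

Emit:
move_arm(targets=[[-0.0198,-0.0064,0,0,0,0],[-0.0207,0.0022,0,0,0,0],[-0.018,0.0104,0,0,0,0],[-0.0122,0.0168,0,0,0,0],[-0.0043,0.0203,0,0,0,0]])

```text
time_s: 20.32
tcp_pos: [0.4953, -0.1374, 0.1183]
ee_rot: [0.998, -0.064, 0.0, -0.001]
force: [6.2, 4.1, 2.7]
width: 0.0186
grasp_force: 50.4
```

```bash
python3 fit.py
```

```text
c [ 0.54479117 -0.14520765] [0.05   0.0499 0.05   0.05   0.0501] [-146.8  148.1   73.4   -0.8  171.1]
t 20.325 tcp [ 0.4953 -0.1374  0.1183] rotm [[0.992, -0.128, 0.001], [-0.128, -0.992, 0.002], [0.001, -0.002, -1.0]] F [6.2 4.1 2.7] w 0.0186
```

Full turn open; second turn.

Emit:
move_arm(targets=[[0.0043,0.0203,0,0,0,0],[0.0122,0.0168,0,0,0,0],[0.018,0.0104,0,0,0,0],[0.0207,0.0022,0,0,0,0],[0.0198,-0.0064,0,0,0,0]])

```text
time_s: 20.95
tcp_pos: [0.5615, -0.1924, 0.1182]
ee_rot: [0.998, -0.066, -0.003, -0.0]
force: [-5.9, 3.4, 13.2]
width: 0.0185
grasp_force: 51.4
```

Emit:
move_arm(targets=[[0.0155,-0.0139,0,0,0,0],[0.0085,-0.019,0,0,0,0],[0,-0.0208,0,0,0,0],[-0.0085,-0.019,0,0,0,0],[-0.0155,-0.0139,0,0,0,0]])

```text
time_s: 21.58
tcp_pos: [0.5766, -0.1064, 0.1183]
ee_rot: [0.998, -0.065, 0.002, 0.001]
force: [2.0, -5.1, 5.0]
width: 0.0183
grasp_force: 50.6
```

Emit:
move_arm(targets=[[-0.0198,-0.0064,0,0,0,0],[-0.0207,0.0022,0,0,0,0],[-0.018,0.0104,0,0,0,0],[-0.0122,0.0168,0,0,0,0],[-0.0043,0.0203,0,0,0,0]])

```text
time_s: 22.2
tcp_pos: [0.4953, -0.1378, 0.1183]
ee_rot: [0.998, -0.064, 0.0, -0.001]
force: [6.4, 4.0, 3.7]
width: 0.0182
grasp_force: 50.4
```

Emit:
move_arm(targets=[[0,0,0,0,0,0],[0,0,0,0,0,0],[0,0,0,0,0,0]])

```text
time_s: 22.58
tcp_pos: [0.4951, -0.1399, 0.1183]
ee_rot: [0.998, -0.065, -0.0, 0.001]
force: [0.8, -3.3, 8.1]
width: 0.0183
grasp_force: 50.9
```

```bash
python3 fit.py
```

```text
c [ 0.54481844 -0.14522012] [0.05 0.05 0.05 0.05 0.05] [-146.8  148.1   73.4   -0.8  173.9]
t 22.575 tcp [ 0.4951 -0.1399  0.1183] rotm [[0.991, -0.131, -0.0], [-0.131, -0.991, -0.001], [0.0, 0.001, -1.0]] F [ 0.8 -3.3  8.1] w 0.0183
```

Emit:
move_arm(targets=[[0,-0.001,0,0,0,0],[0,-0.001,0,0,0,0],[0,0,0,0,0,0],[0,0,0,0,0,0]])

```text
time_s: 23.08
tcp_pos: [0.4954, -0.1377, 0.1182]
ee_rot: [0.998, -0.065, -0.0, 0.0]
force: [1.4, -2.2, 8.5]
width: 0.0183
grasp_force: 50.9
```

```bash
python3 fit.py
```

```text
c [ 0.54481442 -0.14521774] [0.05 0.05 0.05 0.05 0.05] [-146.8  148.1   73.4   -0.8  171.3]
t 23.075 tcp [ 0.4954 -0.1377  0.1182] rotm [[0.991, -0.13, -0.0], [-0.13, -0.991, -0.001], [-0.0, 0.001, -1.0]] F [ 1.4 -2.2  8.5] w 0.0183
```

```bash
python3 -c "
from h import *
snap('side','s9.png',(200,110,340,230),5); to()"
```

```text
t 23.125 tcp [ 0.4954 -0.1377  0.1182] rotm [[0.991, -0.13, -0.0], [-0.13, -0.991, -0.001], [-0.0, 0.001, -1.0]] F [ 1.2 -2.   8.4] w 0.0183
```

View pics/s9.png

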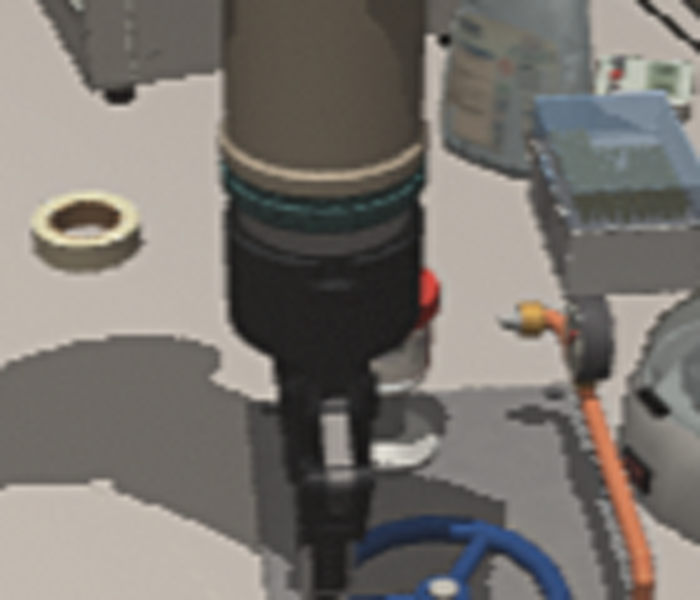

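The cup is still upright on the pedestal, with its lid edge at about (430,300) in the crop. The tape roll hasn't moved, and the gripper still holds the handle at its two-turn position.

```bash
python3 -c "
from bench import bot
print(bot.close_job())"
```

```text
the job is handed in; nothing more can be done
None
```

The job is handed in at about 23 s on the robot's clock: the cup stands upright and centred on the pedestal, released, and the valve was closed to its stop and backed off two full turns (by my measurement within about 1°), with the gripper still holding the crank handle and the tape roll untouched.

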